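Count along the divider rack and push the carton into the third gap

ROBOT

A 7-joint arm with a two-finger parallel gripper is mounted at the origin on the work surface. World frame = base frame: x ahead of the robot, y to its left, z up, the work surface at z = 0. Lengths are in m, angles in rad, forces in N, time in s.
With the tool pointing down it reaches from about 0.4 to 0.875 m from the base axis. Payload 4.4 kg.
Tool frame: the origin (TCP) lies midway between the tips of the shut fingers; the grasp point (between the pads) lies 19 mm behind it; z points along the fingers, y is the direction in which the jaws open and shut (so a half turn about z gives the same grasp; the last joint's range is limited). The gripper opens to 85 mm and grips with 20 to 120 N. Pads are 22 mm wide; open, the fingers measure 114 mm over their backs; the gripper's body (76 mm by 85 mm) begins 54 mm behind the grasp point. The pads swing forward as they close: fully open they stand 13 mm farther back than shut.
Start: joints at [-1.252, 0.628, 0.038, 1.517, -0.027, 0.996, -0.02], TCP at [0.244, 0.602, 0.205] pointing down, gripper open.
Joint ranges: [-3.06, 3.06], [-0.37, 2.12], [-1.25, 1.32], [0.18, 2.47], [-1.1, 4.24], [0.23, 1.98], [-2.94, 2.94]. Speed limits (rad/s): [2.57, 2.57, 3.14, 3.14, 3.14, 3.14, 3.14].

INTERFACE

Orientations are given as a rotation vector (axis times angle).
In Python, from workcell import env, read_camera, camera_model gives the robot as it stands.
- The arm moves only by the shell command python3 -m inch 'ROWS' [FORCE]. ROWS is JSON, a list of rows, each a list of 7 numbers: the finger opening in cm, from 0 to 8.54, then the shift along the tool's x, y, z in cm, then the turn, a rotation vector about the tool's x, y, z in degrees. A call has exactly 5 rows; each row is the pose to reach, as a shift and turn from the pose commanded when the call began, along the tool's axes at that moment; what a row does not reach only later rows make up. A row lasts 1/12 s, in which the tool goes at most 41.7 mm and 7.16 degrees, less where a joint would pass 70% of its speed; a pose out of reach is approached as far as the arm can. A call with a gripper value outside its range is refused whole. The fingers move at their own pace and stop on an object; FORCE is the grip in N (left out, the last holds). Time passes only in rows, so rows that repeat a pose let the fingers close, or fill a call up. It gives the time, the measured TCP pose, the force and the opening at its end, in the units of the state.
- env.observe(): the state, without advancing time (a new reading comes with each control period).
- read_camera(name): name is "side" or "top" or "wrist"; returns the picture (480x640x3 uint8, red, green, blue); there is no depth.
- camera_model(name): a dict with "fx", "fy", "cx", "cy" (pixels), "extrinsics" (4x4, takes a point from camera to world coordinates); the wrist camera has in their place "T_tool_cam" (4x4, takes a point from camera to tool coordinates, whose origin is the TCP and whose axes are the flange's). Camera axes: x right, y down, z forward; pixel columns grow to the right and rows downward; lengths in m; the calibration is good to about 2 mm. The wrist camera is an equidistant fisheye: a pixel r from the principal point sees the ray r / f radians off the axis. A picture is of the moment at which its call begins: read the wrist's pose just before it. camera_model takes no time and is no camera call.
- env.hand_in(): hands the job in, once; it reports no verdict.
The state is a dict: "time": time; "joint_pos": joint angles; "qvel": joint speeds; "tau": joint torques, N m; "tool_pos": TCP position; "tcp_rot": TCP orientation; "ft_force": force on the tool from outside, world axes, zero at the start; "moment": the same for the moment, N m; "finger_gap": finger opening in m.
Only numpy, scipy, OpenCV 4.12 (cv2) and the standard library are available. Lean on these libraries where they do the work, as an engineer would, in place of code of your own. Each camera call takes 0.05 s, during which the arm holds its last target. There are 200 camera calls.

TASK

Starting over the first gap at the tall end board's end of the divider rack, run your closed fingertips along the sprung rail on top of the rack, in contact, counting every gap, filled or empty, and go no farther than the third gap. Then push the white carton along the bench, narrow end first, into that third gap until it is fully home against the back. Do not grasp, lift or tip it, and leave the other things where they are.

Things in the scene. Friction and masses are not known exactly. Their poses are not given: they have to be found in the camera images.
- carton: the white carton, the thing to push: a closed stiff box 70 (own x) x 48 (own y) x 40 mm high, about 0.18 to 0.35 kg, loose on the bench in front of the rack (on its robot side), its long axis pointing roughly into the rack. Origin at the centre of its underside; z up. It slides on the bench and never needs lifting.
- rack: fixed steel divider rack on the bench: 7 upright dividers, 55 mm high and 75 mm deep, make a row of 6 gaps, open towards the robot, above and at the bottom (the bench is their floor), closed by a back panel. Origin on the bench at the middle of the rack; own x points into the gaps, away from the robot; own y runs along the row, to the robot's left.
- gap_mouths (a point): middle of the line of gap mouths, on the bench, 37.5 mm before the rack's origin; axes as the rack's. Dividers are 4 mm thick, 66 mm apart, with rounded noses reaching 3 mm before this line; gaps are 62 mm wide, centred at own y = +165, +99, +33, -33, -99, -165 mm.
- back_stop (a point): middle of the back panel's inner face, on the bench, 37.5 mm behind the rack's origin: pushed-in things stop here. The white carton fully home has its own origin 35 mm before it, almost level with the gap mouths.
- tall_end: fixed grey end board, 90 (x) x 16 (y) x 100 mm high, clearly taller than the rack, standing at one end of the rack, left or right from run to run (own y of the rack = +212 or -212 mm). Gaps are counted from this end. Origin at the centre of its underside.
- low_end: fixed grey end board at the other end of the rack, 90 x 8 x only 55 mm high. Origin at the centre of its underside.
- strip_a: the stretch of rail over the first gap counted from the robot's left (own +y end of the rack): flat white strip 24 (x) x 66 (y) mm. Origin at the centre of its top face, 72 mm above the bench, 30.5 mm behind (own +x of) the rack's origin. The whole rail (strips and ridges in one piece) floats on springs: sinks from 1.3 N, fully down (8 mm) at 3.7 N; run along it 3 to 6 mm below its free height.
- strip_b: the stretch of rail over the second gap counted from the robot's left (own +y end of the rack): flat white strip 24 (x) x 66 (y) mm. Origin at the centre of its top face, 72 mm above the bench, 30.5 mm behind (own +x of) the rack's origin. Part of the same sprung rail.
- strip_c: the stretch of rail over the third gap counted from the robot's left (own +y end of the rack): flat white strip 24 (x) x 66 (y) mm. Origin at the centre of its top face, 72 mm above the bench, 30.5 mm behind (own +x of) the rack's origin. Part of the same sprung rail.
- strip_d: the stretch of rail over the fourth gap counted from the robot's left (own +y end of the rack): flat white strip 24 (x) x 66 (y) mm. Origin at the centre of its top face, 72 mm above the bench, 30.5 mm behind (own +x of) the rack's origin. Part of the same sprung rail.
- strip_e: the stretch of rail over the fifth gap counted from the robot's left (own +y end of the rack): flat white strip 24 (x) x 66 (y) mm. Origin at the centre of its top face, 72 mm above the bench, 30.5 mm behind (own +x of) the rack's origin. Part of the same sprung rail.
- strip_f: the stretch of rail over the sixth gap counted from the robot's left (own +y end of the rack): flat white strip 24 (x) x 66 (y) mm. Origin at the centre of its top face, 72 mm above the bench, 30.5 mm behind (own +x of) the rack's origin. Part of the same sprung rail.
- ridge_ab: low ridge across the rail between strips a and b, over a divider: 1.6 mm high, 20 mm wide along the row, with shallow ramps that a fingertip rides over. Origin at its middle, level with the strips' top face.
- ridge_bc: low ridge across the rail between strips b and c, over a divider: 1.6 mm high, 20 mm wide along the row, with shallow ramps that a fingertip rides over. Origin at its middle, level with the strips' top face.
- ridge_cd: low ridge across the rail between strips c and d, over a divider: 1.6 mm high, 20 mm wide along the row, with shallow ramps that a fingertip rides over. Origin at its middle, level with the strips' top face.
- ridge_de: low ridge across the rail between strips d and e, over a divider: 1.6 mm high, 20 mm wide along the row, with shallow ramps that a fingertip rides over. Origin at its middle, level with the strips' top face.
- ridge_ef: low ridge across the rail between strips e and f, over a divider: 1.6 mm high, 20 mm wide along the row, with shallow ramps that a fingertip rides over. Origin at its middle, level with the strips' top face.
- stock_b: bystander: brown carton 66 x 50 x 30 mm, loose, already in the second gap from the robot's left. Origin at the centre of its underside.
- stock_e: bystander: brown carton 66 x 50 x 30 mm, loose, already in the second gap from the robot's right. Origin at the centre of its underside.
- jar: bystander: closed jar, 56 mm across, 65 mm high, standing loose on the bench to the left. Origin at the centre of its underside.
- lock_case: bystander: steel lock case with a brass faceplate, about 150 x 58 x 20 mm, lying loose on the bench to the right. Origin at the centre of its underside.
Things that resemble listed ones, but are neither listed nor needed, are in the scene too. Leave any red look-alike of the tall_end alone.

How it is judged:
By the outcome, as a careful person would: the job done as asked, in the order asked, and still so for the second after the job is handed in, with the robot touching nothing.
It also fails if it takes over 72 s, if anything falls off the work surface, if the arm or the gripper's body presses on something with over 40 N, if the wrist force passes 120 N, or if a joint passes its speed limit or range.

## Working session

There is one attempt and no reset: what is moved stays moved. The work goes in short steps, Python scripts to look and compute and a shell command to move; the robot and the scene stay as the last step left them, time stands still between calls to the robot, and variables do not carry over. Pictures are saved under pics/ and viewed, about 8 in all and at most 12, crops included, and the job is handed in when it is done.

```bash
mkdir -p pics; ls; python3 - <<'E'
from workcell import env, read_camera, camera_model
import cv2
s=env.observe(); print(s)
for n in("top","side"):
    cv2.imwrite(f"pics/{n}0.png",read_camera(n)[:,:,::-1]); print(n,camera_model(n))
print(camera_model("wrist"))
E
```

```text
pics
{'time': 0.0, 'joint_pos': array([-1.25178684,  0.62933945,  0.03846335,  1.51838568, -0.02700809,
        0.99629099, -0.0199965 ]), 'qvel': array([ 0.00016392, -0.00066886,  0.00039095,  0.00104382, -0.00154232,
        0.00040913, -0.0005328 ]), 'tau': array([ 3.15864381e-04, -5.63404977e+01,  1.22651070e+00, -1.93445152e+01,
        1.10745634e-02,  1.04623710e-02,  1.12824071e-05]), 'tool_pos': array([0.24372645, 0.60184011, 0.2040882 ]), 'tcp_rot': array([-6.00699365e-01, -3.08328698e+00,  2.94551831e-03]), 'ft_force': array([-0.08315234, -0.61082178,  0.24640058]), 'moment': array([ 0.03608814, -0.01134094, -0.00148346]), 'finger_gap': 0.08554155289003446}
top {'fx': 478.88405787129176, 'fy': 478.88405787129176, 'cx': 311.4290710217884, 'cy': 236.6823343203124, 'extrinsics': array([[ 0.01180779, -0.99608905,  0.08756248,  0.47231173],
       [-0.99984801, -0.01063811,  0.0138129 , -0.02005435],
       [-0.01282738, -0.08771227, -0.99606326,  1.09240158],
       [ 0.        ,  0.        ,  0.        ,  1.        ]])}
side {'fx': 508.56908381778203, 'fy': 508.56908381778203, 'cx': 321.46274313586434, 'cy': 240.4878994303931, 'extrinsics': array([[ 0.86914104, -0.39040483,  0.30360817,  0.2996482 ],
       [-0.49422534, -0.66289764,  0.56241268, -0.54798274],
       [-0.01830749, -0.63886679, -0.76909951,  0.80620532],
       [ 0.        ,  0.        ,  0.        ,  1.        ]])}
{'fx': 371.64829954431775, 'fy': 371.64829954431775, 'cx': 310.14744538694697, 'cy': 240.42424092288113, 'T_tool_cam': array([[-5.41317516e-04, -9.48073588e-01, -3.18050593e-01,
         8.22127571e-02],
       [ 9.99999752e-01, -3.69571005e-04, -6.00334906e-04,
         1.06848143e-04],
       [ 4.51619391e-04, -3.18050839e-01,  9.48073552e-01,
        -1.69406615e-01],
       [ 0.00000000e+00,  0.00000000e+00,  0.00000000e+00,
         1.00000000e+00]])}
```

View pics/top0.png

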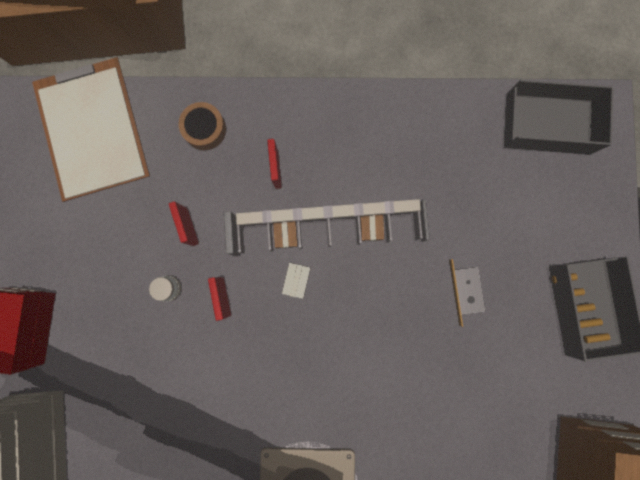

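View pics/side0.png

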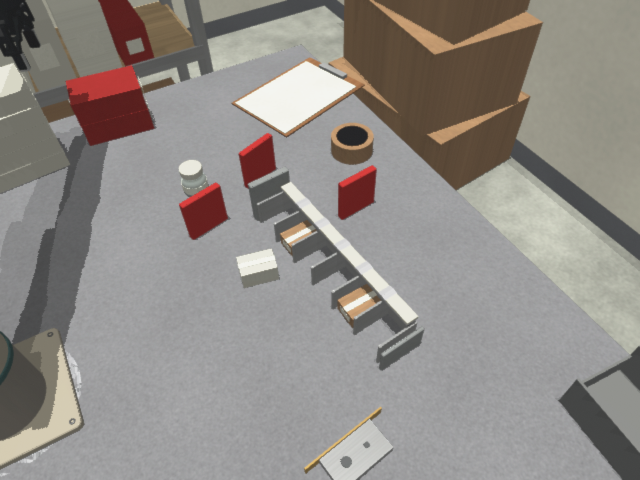

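Candidates for the tall end are the grey board at top (233,233), the grey board at the right end (422,220), and red look-alikes at (180,222), (273,160) and (218,299). The left grey board looks taller. Candidates for the carton are the white box (295,281), the clipboard paper (90,130) and the jar lid (162,289). The box matches the description. I'll check both choices in one close crop.

```bash
python3 - <<'E'
import cv2,numpy as np
a=cv2.imread("pics/top0.png")[190:310,210:440]; b=cv2.imread("pics/side0.png")[160:370,180:430]
a=cv2.resize(a,(782,408),interpolation=cv2.INTER_CUBIC)  #3.4x
cv2.imwrite("pics/c1.png",a)
E
```

```text
(no output)
```

View pics/c1.png

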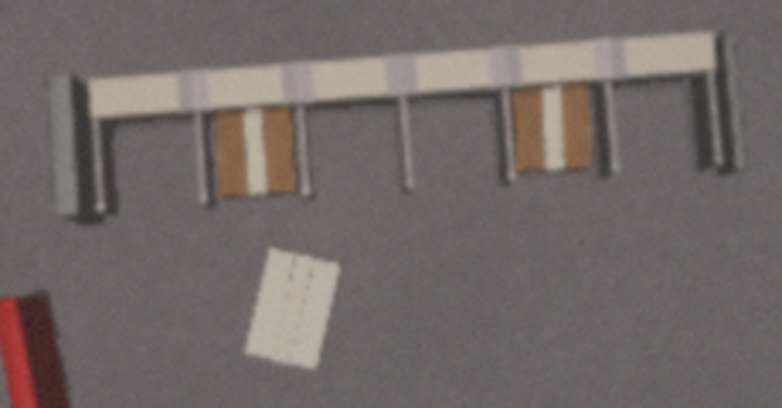

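Crop: the grey board on the left (62,145) is wide and tall, so it is the tall end. The right board (728,105) is thin and low. So the first gap is a, and the third is c, between ridges bc (298,83) and cd (401,73). The white carton's top corners are at (268,248), (340,264), (316,369) and (246,353).

```bash
cat > h.py <<'E'
import numpy as np
from workcell import env, camera_model
from scipy.spatial.transform import Rotation as R
def px(cam,u,v,z):
    m=camera_model(cam);E=m["extrinsics"]
    d=E[:3,:3]@[(u-m["cx"])/m["fx"],(v-m["cy"])/m["fy"],1];o=E[:3,3]
    return o+d*(z-o[2])/d[2]
def to_tool(p,yaw=None):
    """shift in tool cm to world p from measured pose"""
    s=env.observe();r=R.from_rotvec(s["tcp_rot"]);return r.inv().apply(np.array(p)-s["tool_pos"])*100
def crop(u,v): return 210+u/3.4,190+v/3.4
E
python3 - <<'E'
from h import *
np.set_printoptions(precision=4,suppress=True)
P=lambda u,v,z:px("top",*crop(u,v),z)[:2]
rid=np.array([P(*q,.0736) for q in[(194,90),(298,83),(401,73),(506,66),(609,57)]])
ends=np.array([P(*q,.072) for q in[(88,80),(92,118),(715,33),(717,72)]])
print(rid,ends)
d=rid[0]-rid[4];print("spacing",np.linalg.norm(d)/4)
yaw=np.arctan2(-d[0],d[1]);d2=ends[:2].mean(0)-ends[2:].mean(0);yaw2=np.arctan2(-d2[0],d2[1]);print(np.degrees([yaw,yaw2]))
c=ends.mean(0);ex=np.array([np.cos(yaw),np.sin(yaw)]);ey=np.array([-ex[1],ex[0]])
org=(c+rid.mean(0))/2-.0305*ex;print("org",org,"strips c",c,rid.mean(0),"len",np.linalg.norm(d2))
for n in range(6): print("strip","abcdef"[n],org+.0305*ex+(.165-.066*n)*ey)
k=np.array([P(*q,.04) for q in[(268,248),(340,264),(316,369),(246,353)]])
kc=k.mean(0);L=(k[0]+k[1]-k[2]-k[3])/2;W=k[0]-k[1];W2=k[3]-k[2]
print("carton",kc,np.linalg.norm(L),np.linalg.norm(W),"yaw",np.degrees(np.arctan2(L[1],L[0])),np.degrees(np.arctan2(-W[0],W[1])),np.degrees(np.arctan2(-W2[0],W2[1])))
t=org+.033*ey;print("gap3 home",t-.0375*ex+.0025*ex*1,"ex",ex)
r=lambda p:((p-org)@ex,(p-org)@ey)
print("carton in rack",r(kc))
s=env.observe();print(R.from_rotvec(s["tcp_rot"]).as_matrix())
Rz=R.from_rotvec(s["tcp_rot"]).as_matrix();print("tool x yaw",np.degrees(np.arctan2(Rz[1,0],Rz[0,0])))
E
```

```text
[[ 0.6044  0.0898]
 [ 0.6095  0.0242]
 [ 0.6165 -0.0407]
 [ 0.6216 -0.1068]
 [ 0.628  -0.1717]] [[ 0.6103  0.1573]
 [ 0.5861  0.1542]
 [ 0.6442 -0.2388]
 [ 0.6194 -0.2398]]
spacing 0.06564016690354145
[5.1592 4.8589]
org [ 0.5851 -0.0441] strips c [ 0.615  -0.0418] [ 0.616 -0.041] len 0.3964595055537902
strip a [0.6007 0.1229]
strip b [0.6066 0.0572]
strip c [ 0.6125 -0.0085]
strip d [ 0.6185 -0.0743]
strip e [ 0.6244 -0.14  ]
strip f [ 0.6304 -0.2057]
carton [0.4677 0.0271] 0.06890407607321221 0.04766722316148 yaw -11.580019872687163 -11.844323955874538 -12.069460418604162
gap3 home [ 0.5473 -0.0144] ex [0.9959 0.0899]
carton in rack (np.float64(-0.11051427387081711), np.float64(0.08152548616114573))
[[-0.9269  0.3754 -0.0006]
 [ 0.3754  0.9268 -0.0016]
 [-0.     -0.0018 -1.    ]]
tool x yaw 157.9490800779886
```

```bash
python3 - <<'E'
from h import *
print(to_tool([.6007,.1229,.15]))
E
```

```text
[-51.06677708 -30.98453529   5.47349565]
```

```bash
python3 -m inch '[[0,-3.3,-2,0,0,0,-5.4],[0,-6.6,-4,0,0,0,-10.8],[0,-9.9,-6,0,0,0,-16.2],[0,-13.2,-8,0,0,0,-21.6],[0,-16.5,-10,0,0,0,-27.2]]'
python3 - <<'E'
from h import *
print(to_tool([.6007,.1229,.15]))
E
```

```text
time: 0.52
tool_pos: [0.36, 0.446, 0.2046]
tcp_rot: [0.149, -3.138, 0.001]
ft_force: [1.8, -0.0, 0.3]
finger_gap: 0.0254
[-20.9000482  -34.45035991   5.47995064]
```

```bash
python3 -m inch '[[0,-2,-3.4,0,0,0,0],[0,-4,-6.8,0,0,0,0],[0,-6,-10.2,0,0,0,0],[0,-8,-13.6,0,0,0,0],[0,-10,-17,0,0,0,0]]'
python3 -m inch '[[0,-2,-3.4,0,0,0,0],[0,-4,-6.8,0,0,0,0],[0,-6,-10.2,0,0,0,0],[0,-8,-13.6,0,0,0,0],[0,-8,-13.6,0,0,0,0]]'
python3 - <<'E'
from h import *
print(to_tool([.6007,.1229,.09]),env.observe()["tcp_rot"])
E
```

```text
time: 0.93
tool_pos: [0.4748, 0.2856, 0.2048]
tcp_rot: [0.141, -3.138, 0.0]
ft_force: [-0.0, 1.5, -0.1]
finger_gap: 0.0002
time: 1.35
tool_pos: [0.5712, 0.1484, 0.2046]
tcp_rot: [-0.121, 3.136, -0.01]
ft_force: [0.8, -2.1, -0.1]
finger_gap: 0.0001
[-2.71491703 -2.69712249 11.48489332] [-0.12099815  3.13620188 -0.01041259]
```

```bash
python3 -m inch '[[0,-1.4,-1.4,1,0,0,0],[0,-2.8,-2.7,3,0,0,0],[0,-2.8,-2.7,6,0,0,0],[0,-2.8,-2.7,9,0,0,0],[0,-2.8,-2.7,11,0,0,0]]'
python3 -m inch '[[0,0,0,0,0,0,0],[0,0,0,0,0,0,0],[0,0,0,0,0,0,0],[0,0,0,0,0,0,0],[0,0,0,0,0,0,0]]'
python3 - <<'E'
from h import *
import cv2
from workcell import read_camera
s=env.observe();r=R.from_rotvec(s["tcp_rot"]);print(s["tool_pos"],r.as_matrix(),s["ft_force"],s["joint_pos"])
cv2.imwrite("pics/w1.png",read_camera("wrist")[:,:,::-1])
E
```

```text
time: 1.77
tool_pos: [0.5948, 0.1342, 0.092]
tcp_rot: [0.14, -3.135, 0.001]
ft_force: [0.2, -0.2, 0.4]
finger_gap: 0.0001
time: 2.18
tool_pos: [0.5976, 0.1353, 0.0967]
tcp_rot: [-0.141, 3.135, 0.001]
ft_force: [0.2, -0.5, -0.1]
finger_gap: 0.0001
[0.5975899  0.13531204 0.09674046] [[-9.95948778e-01 -8.98720535e-02  3.00762706e-03]
 [-8.98700440e-02  9.95953182e-01  7.97038992e-04]
 [-3.06708728e-03  5.23514433e-04 -9.99995159e-01]] [ 0.15462837 -0.47123198 -0.06932417] [-0.22747406  0.70370453 -0.06636169  1.72627647  0.06591371  0.71065944
  1.33283116]
```

View pics/w1.png

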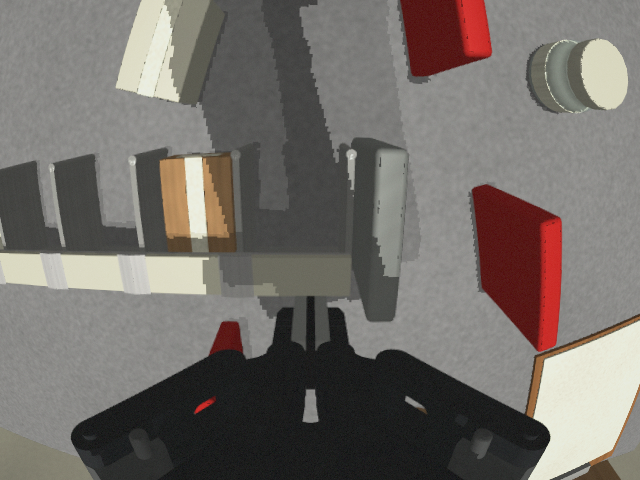

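The wrist view shows the tips at about (311,300), just off the back edge of strip a. The rail runs from its end at (351,275) through ridge ab (236,273) and ridge bc (133,274). The near edge is around row 254 and the far edge around row 297. The tall grey board is at right (390,160). I'll back-project these points to refine the rack pose.

```bash
cat >> h.py <<'E'
def wpx(u,v,z,pos,rv):
    m=camera_model("wrist");T=m["T_tool_cam"];Rt=R.from_rotvec(rv).as_matrix()
    a,b=(u-m["cx"])/m["fx"],(v-m["cy"])/m["fy"];th=np.hypot(a,b)
    d=np.array([a/th*np.sin(th),b/th*np.sin(th),np.cos(th)])
    d=Rt@(T[:3,:3]@d);o=pos+Rt@T[:3,3]
    return o+d*(z-o[2])/d[2]
E
python3 - <<'E'
from h import *
np.set_printoptions(precision=4,suppress=True)
pos=np.array([.5976,.1353,.0967]);rv=[-.1409,3.1353,.001]
s=env.observe();rv=s["tcp_rot"];pos=s["tool_pos"]
for n,q in dict(near_end=(350,254),far_end=(351,297),ab=(236,273),ab_near=(236,252),ab_far=(236,296),bc=(133,274),cd=(54,271),near_bc=(133,253),far_bc=(133,294)).items(): print(n,wpx(*q,.072,pos,rv))
for q in[(350,155),(233,153),(133,158),(52,166)]: print("nose",wpx(*q,.055,pos,rv))
E
```

```text
near_end [0.5864 0.1568 0.072 ]
far_end [0.6132 0.1609 0.072 ]
ab [0.604 0.093 0.072]
ab_near [0.591  0.0928 0.072 ]
ab_far [0.619  0.0932 0.072 ]
bc [0.612  0.0267 0.072 ]
cd [ 0.618  -0.0383  0.072 ]
near_bc [0.598 0.028 0.072]
far_bc [0.6262 0.0251 0.072 ]
nose [0.5332 0.1523 0.055 ]
nose [0.5375 0.0857 0.055 ]
nose [0.5429 0.022  0.055 ]
nose [ 0.5489 -0.0439  0.055 ]
```

```bash
python3 -m inch '[[0,-0.1,-0.6,0.4,0,0,0],[0,-0.2,-1.1,1,0,0,0],[0,-0.2,-1.1,1.6,0,0,0],[0,-0.2,-1.1,2,0,0,0],[0,-0.2,-1.1,2,0,0,0]]'
python3 -m inch '[[0,0,0,0,0,0,0],[0,0,0,0,0,0,0],[0,0,0,0.1,0,0,0],[0,0,0,0.2,0,0,0],[0,0,0,0.2,0,0,0]]'
```

```text
time: 2.65
tool_pos: [0.5984, 0.1237, 0.0735]
tcp_rot: [0.14, -3.136, 0.001]
ft_force: [-0.9, -0.1, -0.3]
finger_gap: 0.0002
time: 3.07
tool_pos: [0.5994, 0.1242, 0.0729]
tcp_rot: [0.141, -3.138, -0.0]
ft_force: [0.6, -0.3, 0.7]
finger_gap: 0.0001
```

```bash
python3 -m inch '[[0,0,0,0.1,0,0,0],[0,0,0,0.2,0,0,0],[0,0,0,0.3,0,0,0],[0,0,0,0.4,0,0,0],[0,0,0,0.4,0,0,0]]'
python3 -m inch '[[0,0,0,0,0,0,0],[0,0,0,0,0,0,0],[0,0,0,0,0,0,0],[0,0,0,0,0,0,0],[0,0,0,0,0,0,0]]'
```

```text
time: 3.48
tool_pos: [0.5992, 0.124, 0.0687]
tcp_rot: [0.141, -3.138, 0.0]
ft_force: [-0.2, -0.4, -0.0]
finger_gap: -0.0001
time: 3.9
tool_pos: [0.5995, 0.1241, 0.069]
tcp_rot: [-0.141, 3.138, 0.0]
ft_force: [0.4, -1.0, -0.4]
finger_gap: 0.0001
```

```bash
python3 -m inch '[[0,0,0,0.1,0,0,0],[0,0,0,0.1,0,0,0],[0,0,0,0.1,0,0,0],[0,0,0,0.1,0,0,0],[0,0,0,0.1,0,0,0]]'
python3 -m inch '[[0,0,0,0.1,0,0,0],[0,0,0,0.1,0,0,0],[0,0,0,0.1,0,0,0],[0,0,0,0.1,0,0,0],[0,0,0,0.1,0,0,0]]'
python3 - <<'E'
from h import *
import cv2
from workcell import read_camera
s=env.observe();print(s["tool_pos"],s["tcp_rot"],s["ft_force"],s["moment"])
im=read_camera("wrist")[:,:,::-1];im2=read_camera("side")[:,:,::-1]
a=cv2.resize(im[220:360,190:420],(690,420));b=cv2.resize(im2[130:330,220:440],(198*2,180*2))
cv2.imwrite("pics/w2.png",a);cv2.imwrite("pics/s2.png",cv2.resize(im2[120:280,200:413],(800,600)))
E
```

```text
time: 4.32
tool_pos: [0.5994, 0.1241, 0.068]
tcp_rot: [0.141, -3.138, -0.0]
ft_force: [0.2, -0.6, 1.0]
finger_gap: 0.0002
time: 4.73
tool_pos: [0.5994, 0.1241, 0.067]
tcp_rot: [0.141, -3.138, -0.0]
ft_force: [-0.4, -0.8, 0.4]
finger_gap: 0.0001
[0.59940034 0.12407858 0.06698355] [ 1.41063796e-01 -3.13836974e+00 -8.44564289e-06] [-0.40743056 -0.82327792  0.39968816] [ 0.06303763 -0.05768731 -0.00126513]
```

View pics/s2.png

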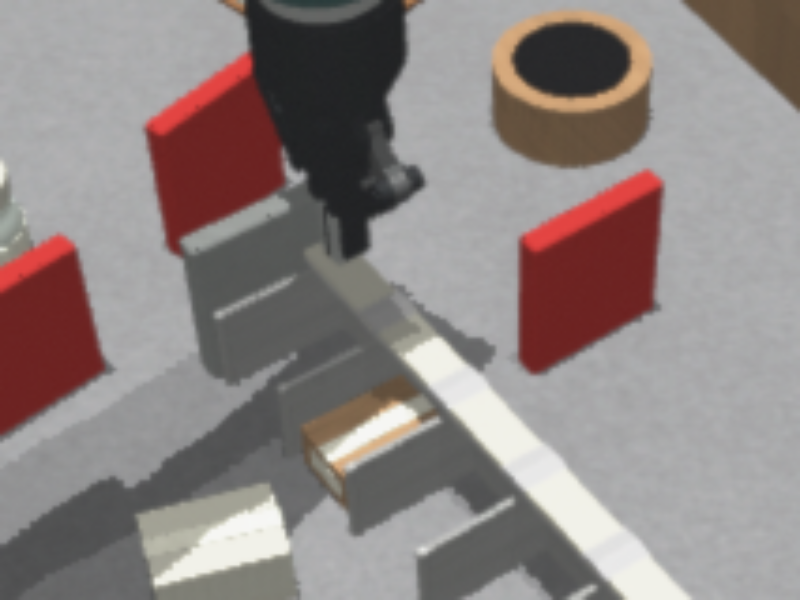

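The side view shows the fingertips at the rail over the first gap (345,255), in line with the strip. The force readings are noisy, so I'll average several.

```bash
cat >> h.py <<'E'
def avg(n=8):
    from workcell import read_camera
    F=[]
    for _ in range(n): read_camera("side"); F.append(env.observe()["ft_force"])
    F=np.array(F); print(env.observe()["tool_pos"].round(4),"F",F.mean(0).round(2),"sd",F.std(0).round(2))
E
python3 -c "from h import *;avg()"
python3 -m inch '[[0,0,0,0.1,0,0,0],[0,0,0,0.1,0,0,0],[0,0,0,0.1,0,0,0],[0,0,0,0.1,0,0,0],[0,0,0,0.1,0,0,0]]'
python3 -c "from h import *;avg()"
```

```text
[0.5994 0.1241 0.067 ] F [0.06 0.01 0.24] sd [0.46 0.63 0.39]
time: 5.65
tool_pos: [0.5994, 0.1241, 0.066]
tcp_rot: [0.141, -3.138, -0.0]
ft_force: [0.5, -0.2, -0.6]
finger_gap: -0.0003
[0.5994 0.1241 0.066 ] F [-0.15  0.11 -0.06] sd [0.41 0.53 0.32]
```

```bash
python3 - <<'E'
import cv2
from h import *
from workcell import read_camera
im2=read_camera("side")[:,:,::-1]
m=camera_model("side");E=np.linalg.inv(m["extrinsics"])
def pr(p):
    q=E[:3,:3]@p+E[:3,3];return m["fx"]*q[0]/q[2]+m["cx"],m["fy"]*q[1]/q[2]+m["cy"]
s=env.observe();p=s["tool_pos"]
print("tcp",pr(p),"crop",[(np.array(pr(p))-[270,165])*12])
for z in(.072,.066): print(z,[((np.array(pr(np.array([x,y,z])))-[270,165])*12).round() for x,y in((.5895,.124),(.6135,.122))])
im=read_camera("wrist")[:,:,::-1]
b=cv2.resize(im2[165:211,270:320],(600,552),interpolation=cv2.INTER_CUBIC)
cv2.imwrite("pics/s3.png",b)
cv2.imwrite("pics/w3.png",cv2.resize(im[220:330,220:400],(720,440),interpolation=cv2.INTER_CUBIC))
E
```

```text
tcp (np.float64(292.9907212936157), np.float64(196.57697314109288)) crop [array([275.88865552, 378.92367769])]
0.072 [array([222., 376.]), array([353., 331.])]
0.066 [array([225., 401.]), array([355., 356.])]
```

View pics/s3.png

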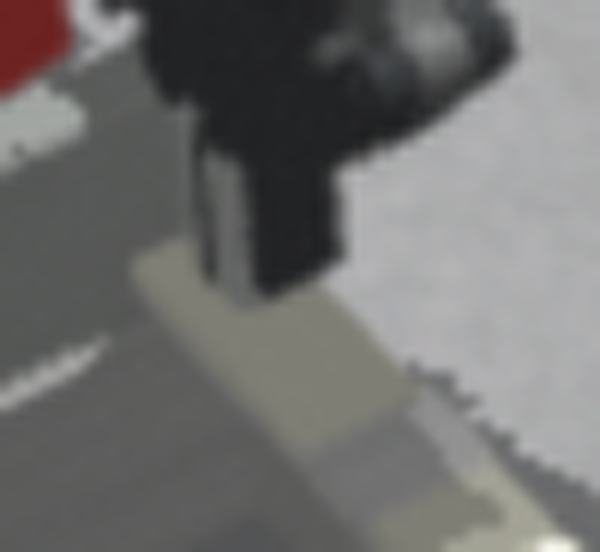

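```bash
python3 - <<'E'
from h import *
m=camera_model("wrist");T=np.linalg.inv(m["T_tool_cam"])
for p in([0,0,0],[.011,0,0],[.011,0,-.01],[.011,0,-.02],[0,0,-.02]):
    q=T[:3,:3]@np.array(p)+T[:3,3];th=np.arctan2(np.hypot(q[0],q[1]),q[2]);ph=np.arctan2(q[1],q[0])
    print(p,m["cx"]+m["fx"]*th*np.cos(ph),m["cy"]+m["fy"]*th*np.sin(ph))
print(env.observe()["tool_pos"],env.observe()["finger_gap"])
for z in(.066,.072,.08,.09): print(px("side",292.7,188.6,z))
E
```

```text
[0, 0, 0] 309.82766320150233 287.9609286215738
[0.011, 0, 0] 309.8083153082012 267.92887766337185
[0.011, 0, -0.01] 309.781669756473 276.1713120856297
[0.011, 0, -0.02] 309.752179572737 285.32347402769346
[0, 0, -0.02] 309.77574040324583 306.9869660100633
[0.59937139 0.1240926  0.06598592] 0.0002508556730541401
[0.60955947 0.14495473 0.066     ]
[0.60704738 0.13933787 0.072     ]
[0.60369791 0.13184873 0.08      ]
[0.59951108 0.12248731 0.09      ]
```

View pics/w3.png

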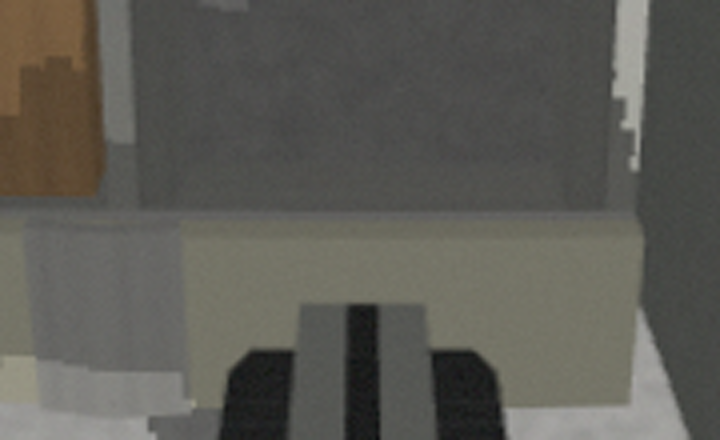

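Both cameras put the visible tips about 20 mm higher than the reported TCP, and there is no force yet. I'll go down in small steps until contact shows.

```bash
python3 -m inch '[[0,0,0,0.1,0,0,0],[0,0,0,0.2,0,0,0],[0,0,0,0.3,0,0,0],[0,0,0,0.4,0,0,0],[0,0,0,0.4,0,0,0]]' | grep -E "pos|force"
python3 -c "from h import *;avg(4)"
python3 -m inch '[[0,0,0,0.1,0,0,0],[0,0,0,0.2,0,0,0],[0,0,0,0.3,0,0,0],[0,0,0,0.3,0,0,0],[0,0,0,0.3,0,0,0]]'| grep -E "pos|force"
python3 -c "from h import *;avg(4)"
python3 -m inch '[[0,0,0,0.1,0,0,0],[0,0,0,0.2,0,0,0],[0,0,0,0.3,0,0,0],[0,0,0,0.3,0,0,0],[0,0,0,0.3,0,0,0]]'| grep -E "pos|force"
python3 -c "from h import *;avg(4)"
```

```text
tool_pos: [0.5992, 0.1241, 0.0617]
ft_force: [0.6, 0.1, 0.2]
[0.5994 0.1241 0.062 ] F [ 0.52 -0.34  0.12] sd [0.25 0.45 0.23]
tool_pos: [0.5993, 0.1241, 0.0589]
ft_force: [-0.4, -0.9, 0.6]
[0.5994 0.1241 0.059 ] F [-0.07 -0.15  0.05] sd [0.23 0.37 0.77]
tool_pos: [0.5993, 0.1241, 0.0559]
ft_force: [0.3, -0.2, -0.2]
[0.5994 0.1241 0.056 ] F [-0.01 -0.03 -0.51] sd [0.57 0.44 0.37]
```

```bash
python3 -m inch '[[0,0,0,0.1,0,0,0],[0,0,0,0.2,0,0,0],[0,0,0,0.3,0,0,0],[0,0,0,0.3,0,0,0],[0,0,0,0.3,0,0,0]]' | grep -E "pos|force"
python3 -c "from h import *;avg(4)"
python3 -m inch '[[0,0,0,0.1,0,0,0],[0,0,0,0.2,0,0,0],[0,0,0,0.2,0,0,0],[0,0,0,0.2,0,0,0],[0,0,0,0.2,0,0,0]]'| grep -E "pos|force"
python3 -c "from h import *;avg(4)"
```

```text
tool_pos: [0.5993, 0.1241, 0.0529]
ft_force: [0.2, 0.8, 0.2]
[0.5994 0.1241 0.053 ] F [-0.15 -0.3   0.09] sd [0.19 0.54 0.29]
tool_pos: [0.5994, 0.1241, 0.0509]
ft_force: [-0.2, -0.6, -0.9]
[0.5994 0.1241 0.051 ] F [-0.21 -0.11  0.03] sd [0.4  0.37 0.54]
```

```bash
for i in 1; do python3 -m inch '[[0,0,0,0.1,0,0,0],[0,0,0,0.2,0,0,0],[0,0,0,0.2,0,0,0],[0,0,0,0.2,0,0,0],[0,0,0,0.2,0,0,0]]' | grep -E "pos|force"; done
python3 -c "from h import *;avg(5)"
python3 -m inch '[[0,0,0,0.1,0,0,0],[0,0,0,0.2,0,0,0],[0,0,0,0.2,0,0,0],[0,0,0,0.2,0,0,0],[0,0,0,0.2,0,0,0]]'| grep -E "pos|force"
python3 - <<'E'
from h import *
avg(5)
import cv2
from workcell import read_camera
a=read_camera("wrist")[220:330,220:400,::-1];b=read_camera("side")[165:221,260:330,::-1]
print(env.observe()["tool_pos"])
cv2.imwrite("pics/d.png",np.vstack([cv2.resize(a,(490,299),interpolation=cv2.INTER_CUBIC),cv2.resize(b,(490,300),interpolation=cv2.INTER_CUBIC)[:300]]))
E
```

```text
tool_pos: [0.5994, 0.1241, 0.049]
ft_force: [0.3, -0.1, -0.0]
[0.5994 0.1241 0.049 ] F [ 0.28  0.2  -0.2 ] sd [0.65 0.26 0.78]
tool_pos: [0.5994, 0.1241, 0.0469]
ft_force: [-0.9, -0.3, -0.1]
[0.5994 0.1241 0.047 ] F [ 0.05  0.3  -0.38] sd [0.41 0.29 0.34]
[0.59938771 0.12410265 0.04699856]
```

View pics/d.png

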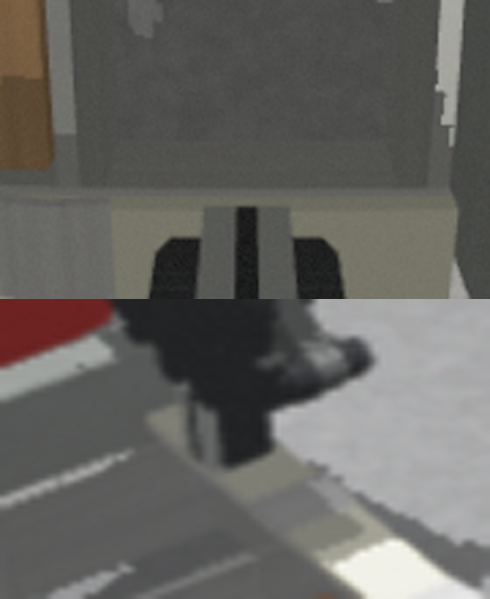

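The tips (side crop 225,470) still look a few mm above the rail, which has not sunk. The pads sit near its front edge, so I'll move 2 mm back and keep going down.

```bash
python3 -m inch '[[0,-0.1,0,0.1,0,0,0],[0,-0.2,0,0.2,0,0,0],[0,-0.2,0,0.2,0,0,0],[0,-0.2,0,0.2,0,0,0],[0,-0.2,0,0.2,0,0,0]]' | grep -E "pos|force"
python3 -c "from h import *;avg(5)"
python3 -m inch '[[0,0,0,0.1,0,0,0],[0,0,0,0.15,0,0,0],[0,0,0,0.15,0,0,0],[0,0,0,0.15,0,0,0],[0,0,0,0.15,0,0,0]]' | grep -E "pos|force"
python3 -c "from h import *;avg(5)"
```

```text
tool_pos: [0.6014, 0.1243, 0.045]
ft_force: [-1.0, 0.9, 2.2]
[0.6013 0.1243 0.045 ] F [-0.96 -0.09  1.58] sd [0.46 0.44 0.34]
tool_pos: [0.6014, 0.1243, 0.0435]
ft_force: [-0.4, -0.3, 0.8]
[0.6014 0.1243 0.0435] F [-0.77  0.11  1.66] sd [0.73 0.52 0.3 ]
```

Contact. 2 mm further down, then check for about 2.5 N.

```bash
python3 -m inch '[[0,0,0,0.1,0,0,0],[0,0,0,0.2,0,0,0],[0,0,0,0.2,0,0,0],[0,0,0,0.2,0,0,0],[0,0,0,0.2,0,0,0]]' | grep -E "pos|force"
python3 -c "from h import *;avg(10)"
```

```text
tool_pos: [0.6014, 0.1243, 0.0415]
ft_force: [-1.3, -0.9, 2.3]
[0.6014 0.1243 0.0415] F [-1.2  -0.1   2.77] sd [0.35 0.48 0.59]
```

```bash
python3 -m inch '[[0,0,-0.33,-0.04,0,0,0],[0,0,-0.66,-0.04,0,0,0],[0,0,-0.99,-0.04,0,0,0],[0,0,-1.32,-0.04,0,0,0],[0,0,-1.65,-0.04,0,0,0]]' | grep -E "force"
python3 -c "from h import *;avg(6)"
python3 -m inch '[[0,0,-0.33,0,0,0,0],[0,0,-0.66,0,0,0,0],[0,0,-0.99,0,0,0,0],[0,0,-1.32,0,0,0,0],[0,0,-1.65,0,0,0,0]]' | grep -E "force"
python3 -c "from h import *;avg(6)"
python3 -m inch '[[0,0,-0.33,0,0,0,0],[0,0,-0.66,0,0,0,0],[0,0,-0.99,0,0,0,0],[0,0,-1.32,0,0,0,0],[0,0,-1.65,0,0,0,0]]' | grep -E "force"
python3 -c "from h import *;avg(6)"
python3 -m inch '[[0,0,-0.33,0,0,0,0],[0,0,-0.66,0,0,0,0],[0,0,-0.99,0,0,0,0],[0,0,-1.32,0,0,0,0],[0,0,-1.65,0,0,0,0]]' | grep -E "force"
python3 -c "from h import *;avg(6)"
```

```text
ft_force: [-0.2, 2.6, 2.8]
[0.6032 0.1069 0.0419] F [ 0.39 -0.2   2.51] sd [0.59 1.06 0.44]
ft_force: [-1.0, 1.9, 3.1]
[0.6044 0.0901 0.0419] F [ 0.06 -0.33  2.94] sd [0.49 0.69 0.58]
ft_force: [-0.9, 1.9, 3.3]
[0.6059 0.0738 0.0418] F [ 0.2  -0.72  2.51] sd [0.48 1.1  0.76]
ft_force: [-0.5, 2.1, 1.9]
[0.6074 0.0574 0.0419] F [ 0.14 -0.19  2.46] sd [0.54 1.19 0.31]
```

In contact at 2.5 N, with the first ridge crossed at y≈0.09 (2.9 N). The tips are now over the second gap.

```bash
python3 -m inch '[[0,0,-0.33,0,0,0,0],[0,0,-0.66,0,0,0,0],[0,0,-0.99,0,0,0,0],[0,0,-1.32,0,0,0,0],[0,0,-1.65,0,0,0,0]]' | grep -E "force"
python3 -c "from h import *;avg(6)"
python3 -m inch '[[0,0,-0.33,0,0,0,0],[0,0,-0.66,0,0,0,0],[0,0,-0.99,0,0,0,0],[0,0,-1.32,0,0,0,0],[0,0,-1.65,0,0,0,0]]' | grep -E "force"
python3 -c "from h import *;avg(6)"
python3 -m inch '[[0,0,-0.33,0,0,0,0],[0,0,-0.66,0,0,0,0],[0,0,-0.99,0,0,0,0],[0,0,-1.32,0,0,0,0],[0,0,-1.65,0,0,0,0]]' | grep -E "force"
python3 -c "from h import *;avg(6)"
python3 -m inch '[[0,0,-0.33,0,0,0,0],[0,0,-0.66,0,0,0,0],[0,0,-0.99,0,0,0,0],[0,0,-1.32,0,0,0,0],[0,0,-1.5,0,0,0,0]]' | grep -E "force"
python3 -c "from h import *;avg(6);print(env.observe()['time'])"
```

```text
ft_force: [-0.9, 1.6, 3.6]
[0.6088 0.0413 0.0419] F [ 0.07 -0.04  2.64] sd [0.3  1.03 0.58]
ft_force: [-0.6, 2.2, 3.3]
[0.6104 0.0243 0.0419] F [ 0.03 -0.31  2.53] sd [0.34 0.83 0.24]
ft_force: [0.5, 1.7, 2.0]
[0.6117 0.0081 0.0419] F [ 0.15 -1.07  2.64] sd [0.27 0.9  0.56]
ft_force: [-1.0, 1.3, 3.4]
[ 0.6132 -0.0065  0.0419] F [-0.04 -0.54  2.38] sd [0.34 0.78 0.31]
18.65
```

Count done: gap a, ridge, gap b, ridge, gap c, stopping at the third gap's middle. Next I lift off and go to the carton's left side. A closed-finger side push there will align it with the gap.

```bash
python3 -m inch '[[0,0,0,-1.5,0,0,0],[0,0,0,-4,0,0,0],[0,0,0,-6.5,0,0,0],[0,0,0,-6.5,0,0,0],[0,0,0,-6.5,0,0,0]]'
cat >> h.py <<'E'
def top():
    """white carton outline in top camera -> world center, yaw (long axis), rack-frame pose"""
    import cv2
    from workcell import read_camera
    im=read_camera("top");g=cv2.cvtColor(im,cv2.COLOR_RGB2HSV)
    k=((g[...,2]>150)&(g[...,1]<60)).astype(np.uint8);k[:, :190]=0;k[:, 400:]=0;k[350:]=0;k[:215]=0
    cs=cv2.findContours(k,cv2.RETR_EXTERNAL,cv2.CHAIN_APPROX_NONE)[0]
    for c in cs:
        if cv2.contourArea(c)<150: continue
        b=cv2.boxPoints(cv2.minAreaRect(c));q=np.array([px("top",*p,.04)[:2] for p in b])
        e=q[1]-q[0];f=q[2]-q[1];l=e if np.linalg.norm(e)>np.linalg.norm(f) else f
        l=l*np.sign(l[0]);cen=q.mean(0);y=np.degrees(np.arctan2(l[1],l[0]))
        ex=np.array([.9959,.0899]);ey=np.array([-.0899,.9959]);d=cen-[.5851,-.0441]
        print("px",b.mean(0).round(1),"cen",cen.round(4),"yaw",y.round(1),"size",np.linalg.norm(e).round(4),np.linalg.norm(f).round(4),"rack xy",(d@ex).round(4),(d@ey).round(4))
    return im
E
python3 - <<'E'
from h import *
top();print(to_tool([.4689,.082,.10]))
E
```

```text
time: 19.07
tool_pos: [0.6139, -0.0058, 0.108]
tcp_rot: [-0.141, 3.136, -0.0]
ft_force: [-0.9, -0.3, -0.2]
finger_gap: 0.0
px [256. 219.] cen [0.6029 0.1179] yaw -89.4 size 0.0889 0.0179 rack xy 0.0323 0.1597
[13.54114149 10.03421671  0.68019703]
```

```bash
python3 -m inch '[[0,2.7,2,0,0,0,4],[0,5.4,4,0,0,0,8],[0,8.1,6,0,0,0,12],[0,10.8,8,0,0,0,17],[0,13.5,10,0.6,0,0,17]]'
python3 -m inch '[[0,0,0,0,0,0,0],[0,0,0,1.5,0,0,0],[0,0,0,3,0,0,0],[0,0,0,4.5,0,0,0],[0,0,0,4.5,0,0,0]]'
python3 - <<'E'
from h import *
import cv2
from workcell import read_camera
print(to_tool([.4689,.082,-.004]))
s=env.observe();print(s["tool_pos"],s["tcp_rot"]);m=R.from_rotvec(s["tcp_rot"]).as_matrix();print(np.degrees(np.arctan2(m[1,0],m[0,0])))
cv2.imwrite("pics/w4.png",read_camera("wrist")[:,:,::-1])
E
```

```text
time: 19.53
tool_pos: [0.4677, 0.0821, 0.1003]
tcp_rot: [-0.331, -3.123, 0.001]
ft_force: [0.5, 1.2, -0.6]
finger_gap: 0.0003
time: 19.95
tool_pos: [0.4669, 0.0812, 0.0529]
tcp_rot: [-0.323, -3.118, 0.004]
ft_force: [0.2, -0.0, 0.3]
finger_gap: -0.0001
[-0.21460591  0.13989896  5.68811233]
[0.46689339 0.08116198 0.05289724] [-0.32277086 -3.1184445   0.00359461]
168.18089738762998
```

View pics/w4.png

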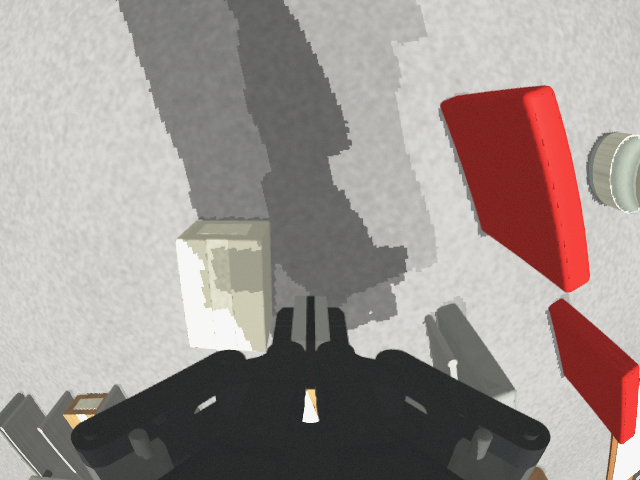

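The wrist view shows the carton beside the tool and parallel to it. Its rear top edge runs (177,240)–(264,237) and its side facing the fingers is near column 268. The red boards at (545,190) and (600,370) are well clear.

```bash
python3 - <<'E'
from h import *
s=env.observe();pos,rv=s["tool_pos"],s["tcp_rot"];r=R.from_rotvec(rv)
for q in((177,240),(264,237),(268,345),(190,347)):
    w=wpx(*q,.04,pos,rv); print(q,w.round(4),"tool frame mm",(r.inv().apply(w-pos)*1000).round(1))
E
```

```text
(177, 240) [0.4323 0.0146 0.04  ] tool frame mm [ 20.9 -72.5  14.3]
(264, 237) [0.4406 0.0623 0.04  ] tool frame mm [ 22.5 -24.   14.2]
(268, 345) [0.5063 0.0475 0.04  ] tool frame mm [-44.9 -25.   13.9]
(190, 347) [ 0.5001 -0.0015  0.04  ] tool frame mm [-48.9 -74.4  14. ]
```

```bash
python3 -m inch '[[0,0,0,1.5,0,0,0],[0,0,0,3,0,0,0],[0,0,0,4.5,0,0,0],[0,0,0,5.5,0,0,0],[0,0,0,5.5,0,0,0]]'
python3 -m inch '[[0,0,-0.4,0,0,0,0],[0,0,-0.8,0,0,0,0],[0,0,-0.8,0,0,0,0],[0,0,-0.8,0,0,0,0],[0,0,-0.8,0,0,0,0]]'
python3 -c "from h import *;print(to_tool([.4649,.0714,-.004]))"
```

```text
time: 20.42
tool_pos: [0.4685, 0.0815, -0.0005]
tcp_rot: [-0.324, -3.122, 0.002]
ft_force: [-0.5, 0.0, -1.1]
finger_gap: 0.0
time: 20.83
tool_pos: [0.4685, 0.0739, 0.0015]
tcp_rot: [0.325, 3.124, 0.001]
ft_force: [-0.2, 0.8, 1.0]
finger_gap: -0.0001
[ 0.3013676  -0.32062645  0.54952243]
```

```bash
python3 -m inch '[[0,0.1,0,0.2,0,0,0],[0,0.3,0,0.5,0,0,0],[0,0.3,-0.1,0.5,0,0,0],[0,0.3,-0.2,0.5,0,0,0],[0,0.3,-0.3,0.5,0,0,0]]'
python3 -m inch '[[0,0,-0.5,0,0,0,-1.7],[0,-0.1,-1,0,0,0,-3.4],[0,-0.1,-1.6,0,0,0,-5],[0,-0.2,-2.1,0,0,0,-6.8],[0,-0.2,-2.6,0,0,0,-8.5]]'
python3 - <<'E'
from h import *
top();print(to_tool([.4587,.0194,-.004]))
E
```

```text
time: 21.25
tool_pos: [0.4642, 0.0717, -0.0043]
tcp_rot: [-0.323, -3.124, -0.0]
ft_force: [0.3, 0.1, -0.3]
finger_gap: 0.0001
time: 21.67
tool_pos: [0.4612, 0.0458, -0.0041]
tcp_rot: [0.088, 3.14, 0.001]
ft_force: [-0.2, 1.7, 0.1]
finger_gap: -0.0003
px [293. 219.] cen [0.6037 0.036 ] yaw -89.4 size 0.2528 0.0178 rack xy 0.0257 0.0781
[ 0.05985963 -2.49510179 -0.01446602]
```

```bash
python3 -m inch '[[0,0,-0.5,0,0,0,-1.7],[0,0,-1,0,0,0,-3.4],[0,0.1,-1.5,0,0,0,-5],[0,0.1,-2,0,0,0,-6.8],[0,0.1,-2.4,0,0,0,-8.4]]'
python3 -m inch '[[0,0,0,0,0,0,0],[0,0,1.5,0,0,0,0],[0,0,3,0,0,0,0],[0,0,4,-3,0,0,0],[0,0,4,-6,0,0,0]]'
python3 - <<'E'
from h import *
import cv2
from workcell import read_camera
s=env.observe();print(s["tool_pos"],s["tcp_rot"])
w=read_camera("wrist");im=top()
cv2.imwrite("pics/t5.png",np.hstack([cv2.resize(w[:,:360,::-1],(360,480)),cv2.resize(im[190:310,230:340,::-1],(440,480),interpolation=cv2.INTER_CUBIC)]))
E
```

```text
time: 22.13
tool_pos: [0.4586, 0.0213, -0.0041]
tcp_rot: [0.143, -3.138, 0.0]
ft_force: [-0.4, -0.0, -0.8]
finger_gap: 0.0002
time: 22.55
tool_pos: [0.4537, 0.0643, 0.0554]
tcp_rot: [0.145, -3.135, -0.002]
ft_force: [0.8, 0.3, 0.0]
finger_gap: -0.0
[0.45371644 0.06430809 0.05542092] [ 1.44835783e-01 -3.13451405e+00 -1.65677325e-03]
px [316.4 277.5] cen [ 0.4753 -0.0174] yaw 6.2 size 0.047 0.0688 rack xy -0.1069 0.0365
px [293. 219.] cen [0.6037 0.036 ] yaw -89.4 size 0.2528 0.0178 rack xy 0.0257 0.0781
```

View pics/t5.png

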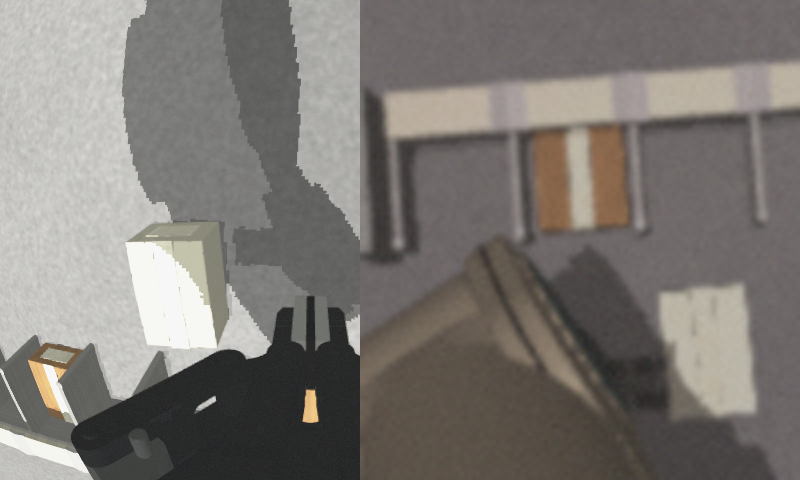

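Right crop: the carton is squarely before the third gap. Its front edge (660–743, 288) is centred on the gap between divider noses (643,230) and (763,220). The rack pose is y=0.0365 (target 0.033), with yaw about 1° off. Next is the straight push from behind.

```bash
python3 -m inch '[[0,1.2,-2,0,0,0,0],[0,2.4,-4,0,0,0,0],[0,3.6,-6,0,0,0,0],[0,4.4,-8.2,0,0,0,0],[0,4.4,-8.2,0,0,0,0]]'
python3 -m inch '[[0,0,0,0,0,0,0],[0,0,0,0,0,0,0],[0,0,0,0,0,0,0],[0,0,0,0,0,0,0],[0,0,0,0,0,0,0]]'
python3 -c "from h import *;print(to_tool([.4172,-.0209,-.004]))"
```

```text
time: 23.07
tool_pos: [0.4156, -0.029, 0.0554]
tcp_rot: [0.128, -3.134, 0.005]
ft_force: [-0.9, -0.8, -0.2]
finger_gap: 0.0002
time: 23.48
tool_pos: [0.4188, -0.023, 0.0558]
tcp_rot: [-0.141, 3.138, 0.001]
ft_force: [-0.1, 0.4, 0.8]
finger_gap: -0.0001
[0.1469219  0.21887077 5.98330678]
```

```bash
python3 -m inch '[[0,0.1,0.2,1.5,0,0,0],[0,0.1,0.2,3,0,0,0],[0,0.1,0.2,4.5,0,0,0],[0,0.1,0.2,6,0,0,0],[0,0.1,0.2,6,0,0,0]]'
python3 -m inch '[[0,-0.3,0,0,0,0,0],[0,-0.6,0,0,0,0,0],[0,-1,0,0,0,0,0],[0,-1.4,0,0,0,0,0],[0,-1.8,0,0,0,0,0]]'
python3 -m inch '[[0,-0.4,0,0,0,0,0],[0,-0.8,0,0,0,0,0],[0,-1.2,0,0,0,0,0],[0,-1.6,0,0,0,0,0],[0,-2,0,0,0,0,0]]'
python3 - <<'E'
from h import *
top()
s=env.observe();d=s["tool_pos"][:2]-[.5876,-.0407];print("tool rack",d@[.9959,.0899],d@[-.0899,.9959],s["tool_pos"])
E
```

```text
time: 23.9
tool_pos: [0.4173, -0.0212, -0.0052]
tcp_rot: [0.14, -3.138, -0.001]
ft_force: [0.1, -1.0, -0.3]
finger_gap: 0.0001
time: 24.32
tool_pos: [0.4357, -0.0204, -0.0036]
tcp_rot: [-0.138, 3.138, -0.001]
ft_force: [-1.6, -0.5, 1.1]
finger_gap: 0.0003
time: 24.73
tool_pos: [0.4554, -0.0187, -0.0041]
tcp_rot: [0.138, -3.138, 0.0]
ft_force: [-1.8, -0.2, 1.8]
finger_gap: 0.0001
px [293.5 219. ] cen [0.6037 0.0349] yaw -89.4 size 0.255 0.0178 rack xy 0.0256 0.077
tool rack -0.12821003909416712 0.03399404963602992 [ 0.45684633 -0.01836915 -0.00406447]
```

```bash
python3 -m inch '[[0,-0.4,0,0,0,0,0],[0,-0.8,0,0,0,0,0],[0,-1.2,0,0,0,0,0],[0,-1.6,0,0,0,0,0],[0,-2,0,0,0,0,0]]'
python3 - <<'E'
from h import *
import cv2
from workcell import read_camera
avg(3)
b=read_camera("side")[200:320,220:380,::-1]
cv2.imwrite("pics/s6.png",cv2.resize(b,(800,600),interpolation=cv2.INTER_CUBIC))
E
```

```text
time: 25.2
tool_pos: [0.4759, -0.0167, -0.0042]
tcp_rot: [-0.138, 3.138, 0.0]
ft_force: [-0.9, -0.4, -0.9]
finger_gap: 0.0003
[ 0.4761 -0.0166 -0.0041] F [-0.03 -0.25  0.  ] sd [0.29 0.47 1.14]
```

View pics/s6.png

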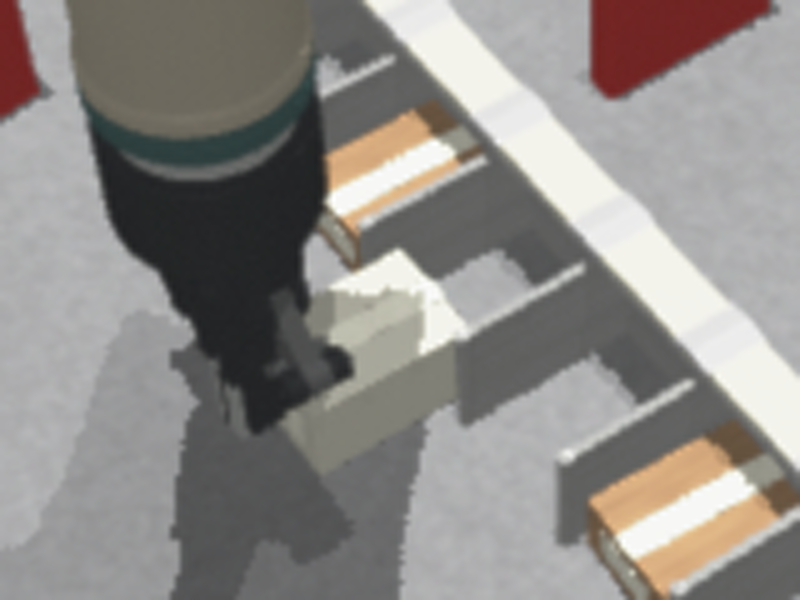

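The carton's nose is entering the third gap. Its right lower edge (320,475)–(455,400) is parallel to the divider and clears the divider's foot (465,425). I'll continue the push.

```bash
python3 -m inch '[[0,-0.4,0,0,0,0,0],[0,-0.8,0,0,0,0,0],[0,-1.2,0,0,0,0,0],[0,-1.6,0,0,0,0,0],[0,-2,0,0,0,0,0]]'
python3 -m inch '[[0,-0.4,0,0,0,0,0],[0,-0.8,0,0,0,0,0],[0,-1.2,0,0,0,0,0],[0,-1.6,0,0,0,0,0],[0,-2,0,0,0,0,0]]'
python3 - <<'E'
from h import *
avg(3)
s=env.observe();d=s["tool_pos"][:2]-[.5876,-.0407];print("tool rack",d@[.9959,.0899],d@[-.0899,.9959])
E
```

```text
time: 25.82
tool_pos: [0.4953, -0.0151, -0.0041]
tcp_rot: [0.138, -3.138, 0.0]
ft_force: [-2.4, -1.0, 1.5]
finger_gap: -0.0001
time: 26.23
tool_pos: [0.5154, -0.0133, -0.0041]
tcp_rot: [0.138, -3.138, -0.0]
ft_force: [-2.6, 0.4, 0.9]
finger_gap: 0.0001
[ 0.5161 -0.013  -0.004 ] F [ 0.27  0.02 -0.69] sd [0.54 0.33 0.17]
tool rack -0.068708157316179 0.034000968040667615
```

Force is low, and about 25 mm remain. I'll do the last stretch slowly and watch for the stop.

```bash
python3 -m inch '[[0,-0.4,0,0,0,0,0],[0,-0.8,0,0,0,0,0],[0,-1.2,0,0,0,0,0],[0,-1.6,0,0,0,0,0],[0,-1.8,0,0,0,0,0]]' | grep -E "pos|force"
python3 -m inch '[[0,-0.1,0,0,0,0,0],[0,-0.2,0,0,0,0,0],[0,-0.3,0,0,0,0,0],[0,-0.3,0,0,0,0,0],[0,-0.3,0,0,0,0,0]]' | grep -E "pos|force"
python3 -c "from h import *;avg(3)"
python3 -m inch '[[0,-0.1,0,0,0,0,0],[0,-0.2,0,0,0,0,0],[0,-0.2,0,0,0,0,0],[0,-0.2,0,0,0,0,0],[0,-0.2,0,0,0,0,0]]' | grep -E "pos|force"
python3 -c "from h import *;avg(3)"
```

```text
tool_pos: [0.5339, -0.0116, -0.0042]
ft_force: [-0.9, 0.1, -0.5]
tool_pos: [0.5361, -0.0114, -0.0041]
ft_force: [-0.4, 0.4, -0.3]
[ 0.5361 -0.0114 -0.0041] F [-0.22  0.09 -0.27] sd [0.26 0.27 0.23]
tool_pos: [0.5381, -0.0112, -0.0041]
ft_force: [-1.4, -0.4, 1.0]
[ 0.5381 -0.0112 -0.0041] F [-1.08 -0.75  0.4 ] sd [0.4  0.18 0.61]
```

```bash
python3 -m inch '[[0,-0.1,0,0,0,0,0],[0,-0.2,0,0,0,0,0],[0,-0.2,0,0,0,0,0],[0,-0.2,0,0,0,0,0],[0,-0.2,0,0,0,0,0]]' | grep -E "pos|force"
python3 -c "from h import *;avg(3)"
python3 -m inch '[[0,-0.1,0,0,0,0,0],[0,-0.15,0,0,0,0,0],[0,-0.15,0,0,0,0,0],[0,-0.15,0,0,0,0,0],[0,-0.15,0,0,0,0,0]]' | grep -E "pos|force"
python3 -c "from h import *;avg(3)"
```

```text
tool_pos: [0.5401, -0.0111, -0.0041]
ft_force: [-1.3, -0.7, 0.0]
[ 0.5401 -0.0111 -0.0041] F [-0.41  0.18 -0.07] sd [0.68 0.56 0.28]
tool_pos: [0.5415, -0.011, -0.0041]
ft_force: [-1.1, 0.3, 0.8]
[ 0.5415 -0.0109 -0.0041] F [-0.95 -0.02  0.63] sd [0.14 0.3  0.66]
```

```bash
python3 -m inch '[[0,-0.1,0,0,0,0,0],[0,-0.15,0,0,0,0,0],[0,-0.15,0,0,0,0,0],[0,-0.15,0,0,0,0,0],[0,-0.15,0,0,0,0,0]]' | grep -E "pos|force"
python3 -c "from h import *;avg(3)"
python3 -m inch '[[0,-0.1,0,0,0,0,0],[0,-0.15,0,0,0,0,0],[0,-0.15,0,0,0,0,0],[0,-0.15,0,0,0,0,0],[0,-0.15,0,0,0,0,0]]' | grep -E "pos|force"
python3 -c "from h import *;avg(3)"
```

```text
tool_pos: [0.5414, -0.011, -0.0042]
ft_force: [-5.9, -0.6, 4.6]
[ 0.5414 -0.011  -0.0042] F [-5.35 -0.41  3.3 ] sd [0.34 0.28 0.52]
tool_pos: [0.5414, -0.0111, -0.0044]
ft_force: [-7.8, -0.2, 4.8]
[ 0.5413 -0.0111 -0.0044] F [-8.23 -0.06  5.87] sd [0.15 0.4  0.13]
```

A firm stop at the predicted place: 8 N with no further travel. I'll back off, lift clear and check.

```bash
python3 -m inch '[[0,0.4,0,0,0,0,0],[0,1.2,0,0,0,0,0],[0,2.4,0,0,0,0,0],[0,4,0,0,0,0,0],[0,4.5,0,-1,0,0,0]]' | grep -E "pos|force"
python3 -m inch '[[0,0,0,-3,0,0,0],[0,0,2,-6,0,0,0],[0,0,5,-9,0,0,0],[0,0,8,-10,0,0,0],[0,0,12,-10,0,0,0]]' | grep -E "pos|force"
python3 -m inch '[[0,0,4,0,0,0,0],[0,0,8,0,0,0,0],[0,0,12,0,0,0,0],[0,0,14,0,0,0,0],[0,0,14,0,0,0,0]]' | grep -E "pos|force|time"
python3 - <<'E'
from h import *
import cv2
from workcell import read_camera
a=top()[190:310,225:425,::-1];b=read_camera("side")[150:360,220:430,::-1]
cv2.imwrite("pics/f.png",np.vstack([cv2.resize(a,(500,300),interpolation=cv2.INTER_CUBIC),cv2.resize(b,(500,300),interpolation=cv2.INTER_CUBIC)]))
E
```

```text
tool_pos: [0.4964, -0.0152, 0.005]
ft_force: [-0.7, 0.0, -0.8]
tool_pos: [0.492, 0.1048, 0.1095]
ft_force: [0.9, -0.2, 0.3]
time: 31.45
tool_pos: [0.4761, 0.2525, 0.1078]
ft_force: [-0.3, 0.3, 0.1]
px [295. 229.] cen [0.5816 0.0313] yaw -89.4 size 0.2616 0.0621 rack xy 0.0033 0.0754
```

View pics/f.png

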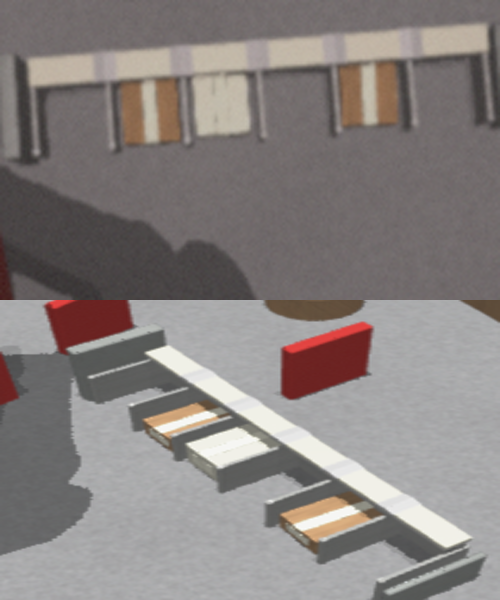

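The final view shows the carton (222,103) straight in the third gap from the tall board, with its front under the rail. Both stock cartons and the red boards are unmoved, and the arm is clear.

```bash
python3 -c "from workcell import env;s=env.observe();print(s['time'],s['qvel'].round(3));print(env.hand_in())"
```

```text
31.55 [ 0.041 -0.     0.033  0.022  0.005  0.005 -0.001]
the job is handed in; nothing more can be done
None
```

I ran the closed fingertips along the rail, then pushed the white carton into the third gap from the tall end board until it stopped at the back. The job was handed in at about 31.6 s.

- **Counting run:** The tall grey board is at the robot's left. I started over gap a, crossed ab, gap b and bc, and stopped at the middle of gap c. The rail force averaged about 2.4–2.9 N, roughly 4 mm down.
- **Push:** One push on the carton's left side squared it up with the gap, and a straight push from behind drove it in. Travel stopped at the expected depth, with the force rising to about 8 N. I then backed off and lifted clear.
- **Last pictures:** The top and side views show the carton straight in the third gap. Both stock cartons and the red board in view have not moved, and the arm was clear. The jar and lock case were outside that final crop, so I did not check them; the arm passed well clear of both.

Three checks disagreed:
- **Fingertip height:** Contact came with the tips about 26 mm higher than the reported TCP. I set all working heights from the contact force instead.
- **Cameras:** The wrist and top cameras differed by about 3 mm.
- **Second ridge:** The first ridge showed in the averaged force (2.9 against 2.5 N), but the second did not. I confirmed that crossing from position and camera only.

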